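Set the sliding stop of a measuring gauge

ROBOT

A 6-joint arm with a two-finger parallel gripper is mounted at the origin on a cart in front of the work surface, level with it; the furniture and walls round the work are solid. World frame = base frame: x ahead of the robot, y to its left, z up, the work surface at z = 0. Lengths are in m, angles in rad, forces in N, time in s.
With the tool pointing down it reaches from about 0.35 to 0.85 m from the base axis. Payload 8.1 kg.
Tool frame: the origin (TCP) lies midway between the tips of the shut fingers; the grasp point (between the pads) lies 19 mm behind it; z points along the fingers, y is the line along which they close (so a half turn about z gives the same grasp; the last joint's range is limited). The gripper opens to 85 mm and grips with 20 to 120 N. Pads are 22 mm wide; open, the fingers measure 114 mm over their backs; the gripper's body (76 mm by 85 mm) begins 54 mm behind the grasp point. The pads swing forward as they close: fully open they stand 13 mm farther back than shut.
Start: joints at [-1.282, 0.13, 1.488, -0, 1.523, -0.085], TCP at [0.219, -0.559, 0.231] pointing down, gripper open.
Joint ranges: [-2.96, 2.96], [-0.89, 2.26], [0.02, 2.5], [-1.34, 4.48], [0, 2.73], [-2.66, 2.66]. Speed limits (rad/s): [2.39, 2.39, 2.79, 3.14, 3.14, 3.14].

INTERFACE

Orientations are given as [roll, pitch, yaw] about the fixed x, y, z axes, in that order (R = Rz(yaw) Ry(pitch) Rx(roll)).
In Python, from bench import ctrl, camera, calibration, job_done, find_in, place_of gives the robot as it stands. Calls block until the motion is done:
- ctrl.move_to(position, orientation): joint-space move of the TCP to a pose.
- ctrl.movel(position, frame=None, max_speed=0.15): straight line of the TCP; frame=None keeps the orientation; max_speed is the mean speed in m/s.
- ctrl.move_j(angles): joint-space move.
- ctrl.let_go() and ctrl.close(grasp_force=None): open the fingers fully, or close them until they stop; grasp_force is the grip in N (None keeps the last).
- ctrl.pause(seconds).
- ctrl.inverse_kinematics(position, orientation): joint angles nearest the present ones, or None.
- ctrl.get_state(): the state.
- camera(name): name is "scene" or "top" or "wrist"; returns the picture (480x640x3 uint8, red, green, blue); there is no depth.
- calibration(name): a dict with "mtx" (3x3 intrinsics, pixels), "world_from_camera" (4x4, takes a point from camera to world coordinates). Camera axes: x right, y down, z forward; pixel columns grow to the right and rows downward; lengths in m; the calibration is good to about 2 mm. The wrist camera is an equidistant fisheye: a pixel r from the principal point sees the ray r / f radians off the axis. A picture is of the moment at which its call begins: read the wrist's pose just before it. calibration takes no time and is no camera call; for the wrist camera it gives the pose at the moment of the call.
A pose or a line that the arm cannot do raises ctrl.IKError and nothing moves.
- job_done(): hands the job in; it is judged then, once.
Trained networks look in the newest picture that a camera, given by its name, has taken for a name from the list of things; names that differ only in an ending like _2 or _b are one class to them, and where a whole thing is asked for, a point or a joint stands for the part that bears it (a point fixed in the world has none). Each returns a list of dicts, best first, with "conf" (0 to 1); they miss things now and then, are a little off and sometimes report something else, mostly with a low value. They report only what shows in the picture. A call takes as long as a camera call.
- find_in(query, camera): "point" ([x, y, z] in m, in the coordinates of the camera as it stood for that picture, good to about 4 mm: the middle of the surface that is visible of it).
- place_of(query, camera): "point" ([x, y, z] in m, in the coordinates of the camera as it stood for that picture, good to about 4 mm: a listed point, or the origin of a listed thing).
The state is a dict: "time": time; "joint_pos": joint angles; "joint_velocities": joint speeds; "joint_efforts": joint torques, N m; "eef_pos": TCP position; "tcp_rot": TCP orientation; "contact_force": force on the tool from outside, world axes, zero at the start; "wrist_torque": the same for the moment, N m; "finger_gap": finger opening in m; "grip_force": force on a finger pad.
Only numpy, scipy, OpenCV 4.12 (cv2) and the standard library are available. Lean on these libraries where they do the work, as an engineer would, in place of code of your own. Each camera call takes 0.05 s, during which the arm holds its last target. There are 200 camera calls.

TASK

With the fingers closed, push the grey sliding stop along the aluminium rail of the measuring gauge until you feel it click into the notch of the yellow index clip and it stays there on its own. Then press the red lock button on top of the stop all the way down, with the stop still in the notch, and move clear. Only push and press with the outside of the fingertips: take hold of nothing, and leave the things lying around the gauge where they are.

Things in the scene. Friction and masses are not known exactly. Their poses are not given: they have to be found in the camera images.
- gauge: Measuring gauge, fixed to the table: board 270x90x12 mm with an aluminium rail on it (250 mm long, 36 wide, top 32 mm above the table), white scale on the robot's side, black end blocks 46 mm wide, tops at 38 mm. Origin: centre of underside, on the table. x runs along the rail from the end where the stop starts toward the clip (push direction); y across, away from the robot; z up.
- stop: Grey stop, a saddle on the rail that slides only along the gauge's x, 50 mm long along it and 60 wide. Origin: at table height under its middle; axes as the gauge's. Block spans heights 43 to 62 mm, flat push faces at x = -25 and +25 mm. White line on the near side marks its middle. Travel -80 to +80 mm of the gauge's x; starts at -80 to -60. Sliding friction about 1 N.
- push_face (a point): Middle of the stop's flat push face at the start-side (-x) end, 52 mm above the table; the face is 60 mm wide and 19 mm high. Below it is an 11 mm gap to the rail. Should the stop be pushed too far past the notch, it can be pushed back from its opposite face.
- clip: Yellow index clip clamped on the rail, 0 to 50 mm past the gauge's middle along its x. Fixed. Plate top 36 mm above the table, notched hump 43 mm; a yellow tab 22 mm wide with a black line sticks out on the robot's side to 56 mm from the rail's middle line. Origin: at table height under the middle of the notch; axes as the gauge's. The stop, clip and hump do not touch except by the stop's plunger.
- notch (a point): Middle of the clip's notch. Seated: stop's middle over it (white line at black line). A spring plunger under the stop feels it: from some 20 mm before, climbing a ramp takes 3 to 6 N; then the force dips to nothing and the stop pulls itself in, from about 4 mm either side. Pushing on out of the notch takes about 15 N, pushing back out about 9 N.
- lock (a joint): Red lock button on top of the stop: 0 = up, 0.008 m = fully down. It is a round button 24 mm across, takes about 4 to 5 N to press and stays where it is left; it moves straight down.
- lock_top (a point): Centre of the top face of the red lock button, in the middle of the stop: 74 mm above the table when up, 66 mm when fully down.
- sanding_block: Loose brown cork block 40x70x24 mm lying beside the gauge on the robot's side. To be left alone. Origin: centre of its underside.
- putty_rubber: Loose grey putty rubber 26x42x12 mm, beside the gauge on the far side. To be left alone. Origin: centre of its underside.
- dipper_1: Loose small round metal tin 50 mm across, 21 mm high, beside the gauge on the far side. To be left alone. Origin: centre of its underside.
- dipper_2: Loose round metal tin 60 mm across, 33 mm high, at the right back of the table. To be left alone. Origin: centre of its underside.
- tube_t9: Loose blue paint tube 59x190x36 mm, behind the gauge. To be left alone. Origin: centre of its underside.
- flat_brush: Loose brown artist's brush 209 mm long, to the left of the gauge. To be left alone. Origin: centre of its underside.

How it is judged:
By the outcome, as a careful person would: the job done as asked, in the order asked, and still so for the second after the job is handed in, with the robot touching nothing.
It also fails if it takes over 64 s, if anything falls off the work surface, if the arm or the gripper's body presses on something with over 40 N, if the wrist force passes 120 N, or if a joint passes its speed limit or range.

## Working session

There is one attempt and no reset: what is moved stays moved. The work goes in short steps, each a Python script; the robot and the scene stay as the last script left them, time stands still between calls to the robot, and variables do not carry over. Pictures are saved under pics/ and viewed, at most 10 in all, crops included, and the job is handed in when it is done.

```bash
mkdir -p pics; cat > h.py <<'E'
from bench import *
import numpy as np, cv2
def w(cam,p):
    T=calibration(cam)["world_from_camera"];T=np.array(T)
    return (T@np.r_[p,1])[:3]
def snap(cam,name):
    im=camera(cam); cv2.imwrite(f"pics/{name}.png",im[:,:,::-1]); return im
E
python3 - <<'E'
from h import *
np.set_printoptions(precision=4,suppress=True)
for c in("top","scene"):
    snap(c,c+"1")
    for q in("gauge","stop","push_face","clip","notch","lock_top","sanding_block","putty_rubber","dipper_1","tube_t9"):
        r=place_of(q,c)
        print(c,q,[(w(c,d["point"]),round(d["conf"],2)) for d in r[:2]])
c=calibration("top");print(c["mtx"],c["world_from_camera"],ctrl.get_state()["time"])
E
```

```text
top gauge [(array([ 0.4803,  0.3069, -0.0007]), 0.73), (array([0.522 , 0.289 , 0.0374]), 0.72)]
top stop [(array([ 0.4058,  0.3339, -0.0051]), 0.62)]
top push_face [(array([0.3862, 0.3416, 0.0552]), 0.74), (array([0.5211, 0.2905, 0.0375]), 0.7)]
top clip [(array([0.5187, 0.2905, 0.0032]), 0.77)]
top notch [(array([0.5198, 0.2895, 0.0365]), 0.92), (array([0.4768, 0.3981, 0.0029]), 0.16)]
top lock_top [(array([0.4004, 0.3323, 0.0758]), 0.6)]
top sanding_block [(array([0.3987, 0.235 , 0.0019]), 0.92), (array([ 0.4803,  0.3098, -0.0009]), 0.73)]
top putty_rubber [(array([ 0.4262,  0.5459, -0.0008]), 0.64), (array([0.4783, 0.3988, 0.0034]), 0.51)]
top dipper_1 [(array([0.402 , 0.4404, 0.0029]), 0.67), (array([0.7717, 0.0681, 0.0044]), 0.59)]
top tube_t9 [(array([0.6051, 0.4757, 0.0043]), 0.7), (array([ 0.4091,  0.3344, -0.0041]), 0.24)]
scene gauge [(array([ 0.4836,  0.3044, -0.0002]), 0.87)]
scene stop [(array([0.4094, 0.3323, 0.0016]), 0.96)]
scene push_face [(array([0.3851, 0.3403, 0.0524]), 0.56), (array([ 0.4275,  0.5478, -0.0015]), 0.35)]
scene clip [(array([0.5174, 0.2911, 0.0029]), 0.64)]
scene notch [(array([0.5204, 0.2894, 0.0399]), 0.59)]
scene lock_top [(array([0.4097, 0.3327, 0.0762]), 0.59)]
scene sanding_block [(array([ 0.3983,  0.2316, -0.0008]), 0.96), (array([ 0.429 ,  0.5454, -0.0012]), 0.62)]
scene putty_rubber [(array([ 0.4797,  0.3936, -0.0006]), 0.6)]
scene dipper_1 [(array([0.4022, 0.4443, 0.0034]), 0.78), (array([0.6029, 0.479 , 0.0012]), 0.26)]
scene tube_t9 [(array([0.6009, 0.4815, 0.0041]), 0.74)]
[[494.4167   0.     318.162 ]
 [  0.     494.4167 245.0916]
 [  0.       0.       1.    ]] [[-0.0126 -0.9826  0.1851  0.3861]
 [-0.9999  0.0145  0.0089  0.3084]
 [-0.0114 -0.1849 -0.9827  1.1454]
 [ 0.      0.      0.      1.    ]] 1.1
```

View pics/top1.png

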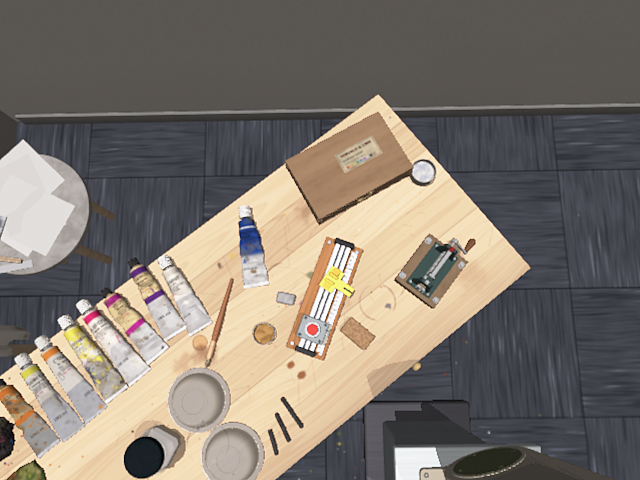

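View pics/scene1.png

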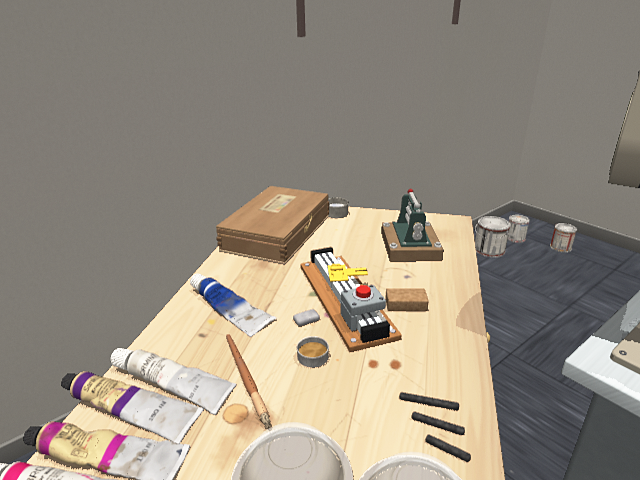

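The top view shows the stop with its red button at about (314,330), the clip at (335,283), and the cork block at (357,333) beside the gauge. The scene view agrees, and nothing tall stands near the start end. Next I move above the push face for a closer look.

```bash
python3 - <<'E'
from h import *
np.set_printoptions(precision=4,suppress=True)
ctrl.close(20)
a=np.arctan2(-.043,.1105); u=np.array([np.cos(a),np.sin(a),0])
p=np.array([.4085,.333,0])-u*.055
for yaw in (a,a+np.pi):
    q=ctrl.inverse_kinematics([p[0],p[1],.2],[np.pi,0,yaw]); print(yaw,q)
yaw=min((a,a+np.pi),key=lambda y:abs(ctrl.inverse_kinematics([p[0],p[1],.2],[np.pi,0,y])[5]))
ctrl.move_to([p[0],p[1],.2],[np.pi,0,yaw])
T=np.array(calibration("wrist")["world_from_camera"])
snap("wrist","w1")
for q in("stop","push_face","clip","notch","lock_top","gauge"):
    r=place_of(q,"wrist"); print(q,[((T@np.r_[d["point"],1])[:3],round(d["conf"],2)) for d in r[:2]])
s=ctrl.get_state();print(yaw,s["time"],s["eef_pos"],s["contact_force"],s["finger_gap"])
E
```

```text
-0.3711096294205464 [ 0.6772 -0.1201  1.7968 -0.      1.4649  2.6191]
2.7704830241692466 [ 0.6772 -0.1201  1.7968  0.      1.4649 -0.5225]
stop [(array([0.4033, 0.335 , 0.0039]), 0.86)]
push_face [(array([0.3769, 0.3443, 0.0528]), 0.71), (array([0.4031, 0.3343, 0.0756]), 0.33)]
clip []
notch [(array([0.5185, 0.2893, 0.0395]), 0.39), (array([0.3786, 0.3457, 0.0528]), 0.32)]
lock_top [(array([0.403 , 0.3356, 0.0709]), 0.96), (array([0.3949, 0.4449, 0.0001]), 0.54)]
gauge []
2.7704830241692466 5.4417 [0.3574 0.3528 0.2   ] [ 0.491   1.4426 -1.0484] -0.00040223596844778223
```

View pics/w1.png

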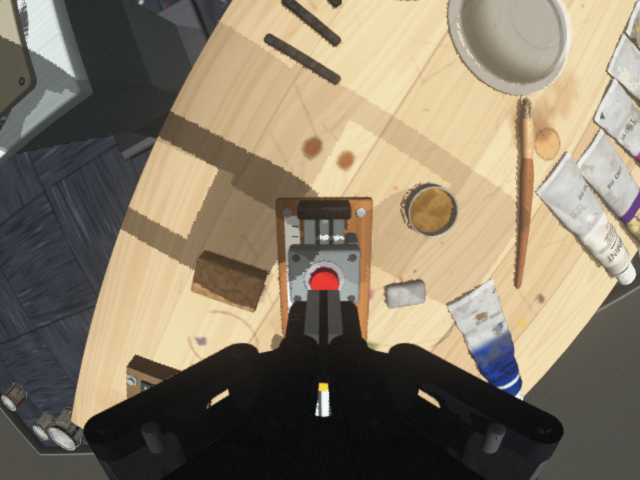

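The wrist picture shows the gauge parallel to the tool axis. The stop is at (323,265), with its button at (323,283), and the start end is clear. I'll descend behind the stop and push, watching the force.

```bash
python3 - <<'E'
from h import *
a=np.arctan2(-.045,.1145); u=np.array([np.cos(a),np.sin(a),0]); yaw=a+np.pi; n=np.array([.5195,.2895,0])
fr=[np.pi,0,yaw]
at=lambda s,z=.05: list(n+u*s+[0,0,z])
S=lambda: ctrl.get_state()
s0=-.175
ctrl.movel(at(s0,.08),fr,.15); ctrl.movel(at(s0),fr,.08)
st=S(); f0=np.array(st["contact_force"]); print(st["time"],f0)
ctrl.movel(at(-.062),fr,.05)
F=lambda: float((np.array(S()["contact_force"])-f0)@u)
print("start fine",S()["time"],F())
s=-.062; pk=0; log=[]
while s<-.024:
    s+=.0015; ctrl.movel(at(s),fr,.03); f=-F(); log.append((round(s*1e3,1),round(f,2)))
    pk=max(pk,f)
    if f>11 or (pk>2.5 and f<.6): break
print(log,S()["time"])
E
```

```text
6.9167 [ 0.71304753 -0.28646701  0.40272532]
start fine 9.325 -1.185921789999227
[(-60.5, 0.22), (-59.0, 0.85), (-57.5, 1.2), (-56.0, 4.78), (-54.5, 5.2), (-53.0, 5.07), (-51.5, 4.24), (-50.0, 3.45), (-48.5, 4.08), (-47.0, 2.0), (-45.5, 0.15)] 12.075
```

Force rose to about 5 N and then dipped to nothing at s = -45.5 mm. To confirm the click, I'll push gently on until I meet the far wall of the notch, well under 15 N.

```bash
python3 - <<'E'
from h import *
a=np.arctan2(-.045,.1145); u=np.array([np.cos(a),np.sin(a),0]); yaw=a+np.pi; n=np.array([.5195,.2895,0])
fr=[np.pi,0,yaw]; at=lambda s,z=.05: list(n+u*s+[0,0,z])
f0=np.array([.713,-.286,.403]); F=lambda: -float((np.array(ctrl.get_state()["contact_force"])-f0)@u)
s=-.0455; log=[]
while s<-.026:
    s+=.001; ctrl.movel(at(s),fr,.02); f=np.mean([F(),(ctrl.pause(.03),F())[1]]); log.append((round(s*1e3,1),round(f,2)))
    if f>6.5: break
print(log)
ctrl.movel(at(s-.02),fr,.05); ctrl.movel(at(s-.02,.12),fr,.15)
ctrl.movel(at(s-.08,.2),fr,.2)
for c in ("top","scene","wrist"):
    T=np.array(calibration(c)["world_from_camera"]); im=snap(c,c+"2")
    for q in ("stop","lock_top","notch","clip"):
        r=place_of(q,c); print(c,q,[(np.round((lambda v:[(v-n)@u,(v-n)@[-u[1],u[0],0],v[2]])((T@np.r_[d["point"],1])[:3]),4),round(d["conf"],2)) for d in r[:1]])
t=cv2.imread("pics/top2.png")[240:330,280:390]; s2=cv2.imread("pics/scene2.png")[230:330,300:410]
cv2.imwrite("pics/c2.png",np.hstack([cv2.resize(t,(400,400),interpolation=3),cv2.resize(s2,(400,400),interpolation=3)]))
print(ctrl.get_state()["time"])
E
```

```text
[(-44.5, np.float64(0.71)), (-43.5, np.float64(1.02)), (-42.5, np.float64(0.7)), (-41.5, np.float64(1.35)), (-40.5, np.float64(0.69)), (-39.5, np.float64(0.48)), (-38.5, np.float64(1.93)), (-37.5, np.float64(6.02)), (-36.5, np.float64(9.19))]
top stop []
top lock_top []
top notch []
top clip []
scene stop [(array([0.0014, 0.0018, 0.0012]), 0.7)]
scene lock_top [(array([0.0014, 0.0014, 0.0779]), 0.56)]
scene notch [(array([0.0025, 0.0005, 0.0423]), 0.7)]
scene clip [(array([-0.0022,  0.0041,  0.0007]), 0.63)]
wrist stop []
wrist lock_top []
wrist notch []
wrist clip []
17.1917
```

View pics/c2.png

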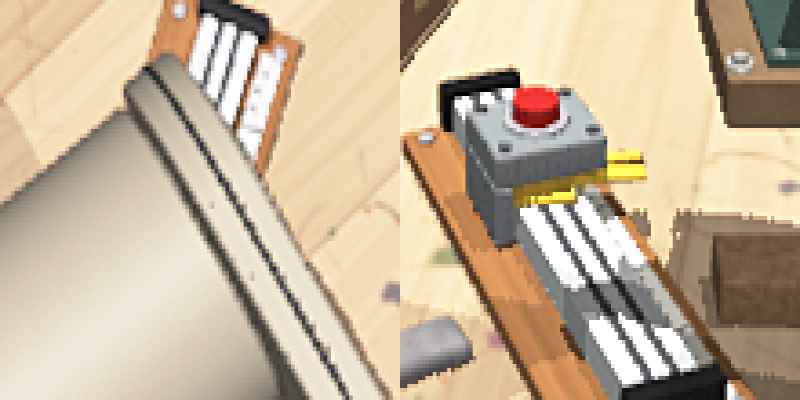

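View pics/wrist2.png

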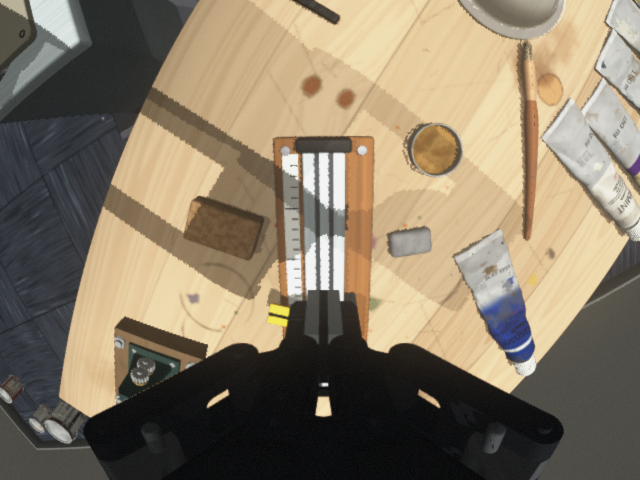

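The scene crop (right half) shows the stop over the clip, with the black line of the yellow tab (about (630,160)) at the stop's middle. The force hit the far wall at 9 N. The stop is seated, so I'll press the button straight down.

```bash
python3 - <<'E'
from h import *
a=np.arctan2(-.045,.1145); u=np.array([np.cos(a),np.sin(a),0]); v=np.array([-u[1],u[0],0]); yaw=a+np.pi; n=np.array([.5195,.2895,0])+v*.001
fr=[np.pi,0,yaw]; at=lambda s,z: list(n+u*s+[0,0,z])
ctrl.movel(at(0,.2),fr,.2); ctrl.movel(at(0,.09),fr,.12); ctrl.pause(.2)
f0=np.array(ctrl.get_state()["contact_force"]); z=.08; log=[]
ctrl.movel(at(0,z),fr,.05)
while z>.060:
    z-=.001; ctrl.movel(at(0,z),fr,.02); ctrl.pause(.05)
    f=np.array(ctrl.get_state()["contact_force"])-f0; log.append((round(z*1e3,1),round(float(f[2]),1),round(float(f@u),1)))
    if f[2]>18: break
print(log)
ctrl.movel(at(0,.12),fr,.1); ctrl.movel(at(-.11,.25),fr,.2)
ctrl.move_j([-.3,-.12,1.7,0,1.46,-.5])
for c in ("top","scene"):
    T=np.array(calibration(c)["world_from_camera"]); snap(c,c+"3")
    for q in ("stop","lock_top","notch","clip"):
        r=place_of(q,c); print(c,q,[(np.round((lambda p:[(p-n)@u,(p-n)@v,p[2]])((T@np.r_[d["point"],1])[:3]),4),round(d["conf"],2)) for d in r[:1]])
t=cv2.imread("pics/top3.png")[240:330,280:390]; s2=cv2.imread("pics/scene3.png")[230:330,300:410]
cv2.imwrite("pics/c3.png",np.hstack([cv2.resize(t,(400,400),interpolation=3),cv2.resize(s2,(400,400),interpolation=3)]))
print(ctrl.get_state()["time"])
E
```

```text
[(79.0, 0.8, 0.1), (78.0, 0.2, -0.1), (77.0, 0.8, 0.0), (76.0, 0.0, -1.2), (75.0, 1.5, -0.8), (74.0, 0.3, -0.3), (73.0, 3.2, -1.1), (72.0, 3.3, -2.4), (71.0, 2.7, -1.3), (70.0, 2.9, -0.3), (69.0, 1.6, -0.3), (68.0, 1.8, -0.4), (67.0, 2.2, -0.3), (66.0, 4.6, -0.8), (65.0, 10.6, -1.9), (64.0, 17.4, -4.3), (63.0, 23.8, -7.7)]
top stop [(array([-0.0001, -0.0029,  0.0012]), 0.97)]
top lock_top [(array([-0.0013, -0.0027,  0.0665]), 0.63)]
top notch [(array([ 0.0036, -0.0003,  0.0383]), 0.68)]
top clip [(array([-0.0038,  0.0022,  0.0017]), 0.58)]
scene stop [(array([ 0.0018,  0.0014, -0.0017]), 0.88)]
scene lock_top [(array([-0.0258, -0.0041,  0.0548]), 0.52)]
scene notch [(array([ 0.0005, -0.0011,  0.0391]), 0.54)]
scene clip [(array([-0.0015, -0.0001, -0.0011]), 0.49)]
28.5333
```

View pics/c3.png

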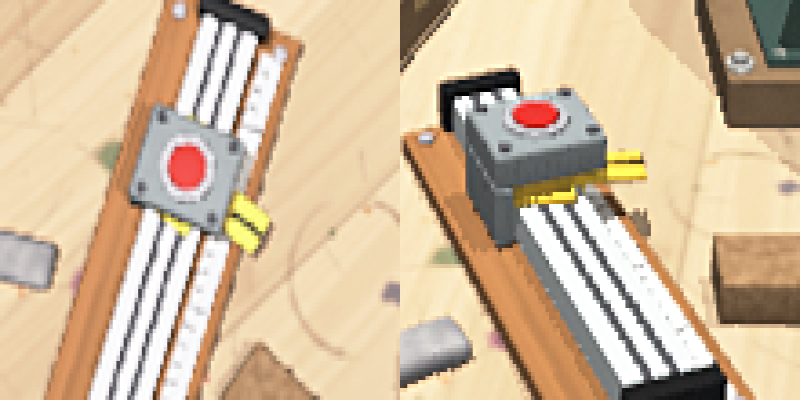

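The top crop shows the button sunk into the stop at (186,166), and the scene crop shows the stop in the same place as before the press. The force climbed steeply from 66 mm, which means the button bottomed out. The arm is clear, so I'm handing in.

```bash
python3 -c "
from bench import *
print(job_done())"
```

```text
the job is handed in; nothing more can be done
None
```

The stop is seated in the clip's notch, the red lock button is pressed fully down, the arm is clear, and I handed the job in at about 29 s of the 64 s allowed.

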